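Let three milk tins out of the rack and chock the rest

ROBOT

A 7-joint arm with a two-finger parallel gripper is mounted at the origin on the work surface. World frame = base frame: x ahead of the robot, y to its left, z up, the work surface at z = 0. Lengths are in m, angles in rad, forces in N, time in s.
With the tool pointing down it reaches from about 0.425 to 0.875 m from the base axis. Payload 4.7 kg.
Tool frame: the origin (TCP) lies on the centre line of the jaws, within the pads' length; the fingertips stand 14 mm ahead of it and the grasp point (between the pads) lies 5 mm behind it; z points along the fingers, y is the direction in which the jaws open and shut (so a half turn about z gives the same grasp; the last joint's range is limited). The gripper opens to 87 mm and grips with 3 to 60 N. Pads are 19 mm wide; open, the fingers measure 117 mm over their backs; the gripper's body (75 mm by 190 mm) begins 51 mm behind the grasp point.
Start: joints at [1.295, 0.321, -0.07, 1.45, 0.023, 1.371, -0.057], TCP at [0.186, -0.623, 0.237] pointing down, gripper open.
Joint ranges: [-2.86, 2.86], [-0.3, 2.09], [-1.38, 1.24], [0.06, 2.45], [-1.56, 4.7], [0.09, 2.05], [-2.69, 2.69]. Speed limits (rad/s): [2.57, 2.57, 3.14, 3.14, 3.14, 3.14, 3.14].

INTERFACE

Orientations are given as a rotation vector (axis times angle).
In Python, from bench import ctrl, optics, models gives the robot as it stands. The module is installed in compiled form; this text tells all that it offers.
- The arm moves only by the tool arm_command, never from a script. Its argument "motion" is a list of rows, each a list of 3 entries, a list of its own where there are three numbers: the shift along the tool's x, y, z in mm, then the turn, a rotation vector about the tool's x, y, z in degrees, then the closure, from 0 (fully open) to 1 (shut). In form: [[[x, y, z], [ax, ay, az], claw], ...]. A call has 1 to 8 rows; each row shifts and turns the commanded pose from where the row before left it, along the tool's axes as they then stand; what a row does not reach is not made up. A row lasts 1/12 s, in which the tool goes at most 41.7 mm and 7.16 degrees, less where a joint would pass 70% of its speed; a pose out of reach is approached as far as the arm can. A call with a gripper value outside its range is refused whole. The fingers move at their own pace and stop on an object; "force" is the grip in N (left out, the last holds). Time passes only in rows, so rows that do not move let the fingers close. It gives the time, the measured TCP pose, the force and the opening at its end, in the units of the state.
- ctrl.get_state(): the state, without advancing time (a new reading comes with each control period).
- optics.get_image(name): name is "side" or "top" or "wrist"; returns (picture, depth): 400x640x3 uint8, blue, green, red; 400x640 float32, m along the optical axis (not along the pixel's ray), 0 where there is no reading.
- optics.camera_model(name): a dict with "fovy" (degrees; the focal length in pixels is half the picture's height over the tangent of half this angle, whatever the lens; pixels are square), "cx", "cy" (the principal point, pixels), "rvec" (rotation vector, rad) and "tvec" (3), from world to camera coordinates, as OpenCV has them; the wrist camera has in their place "mount" (4x4, takes a point from camera to tool coordinates, whose origin is the TCP and whose axes are the flange's). Camera axes: x right, y down, z forward; pixel columns grow to the right and rows downward; lengths in m; the calibration is good to about 2 mm. A picture is of the moment at which its call begins: read the wrist's pose just before it. camera_model takes no time and is no camera call.
- ctrl.close_job(): hands the job in, once; it reports no verdict.
Trained networks look in the newest picture that a camera, given by its name, has taken for a name from the list of things; names that differ only in an ending like _2 or _b are one class to them, and where a whole thing is asked for, a point or a joint stands for the part that bears it (a point fixed in the world has none). Each returns a list of dicts, best first, with "conf" (0 to 1); they miss things now and then, are a little off and sometimes report something else, mostly with a low value. They report only what shows in the picture. A call takes as long as a camera call. They do not tell look-alikes from the thing itself.
- models.search_frame(camera, target): "location" ([x, y, z] in m, in the coordinates of the camera as it stood for that picture, good to about 4 mm: the middle of the surface that is visible of it).
- models.silhouettes(camera, target): "pixels" (400x640 bool, what is visible of it).
The state is a dict: "time": time; "joint_positions": joint angles; "qd": joint speeds; "joint_torque": joint torques, N m; "position": TCP position; "tool_rot": TCP orientation; "ft_force": force on the tool from outside, world axes, zero at the start; "torque": the same for the moment, N m; "grip_width": opening from 0.0 (shut) to 1.0 (fully open).
Only numpy, scipy, OpenCV 4.12 (cv2) and the standard library are available. Lean on these libraries where they do the work, as an engineer would, in place of code of your own. Each camera call takes 0.05 s, during which the arm holds its last target.

TASK

Let exactly three tins out of the rack with three full presses of its sprung lever, each time letting the tin roll away before you let the lever come right back up. Then take the rubber wedge, lay it on the track and push its thin edge up against the low side of the tin now waiting at the gate, so that it stays put even if the lever is knocked, and let go. Do not push the tins by hand, and leave the cups and the teaspoon where they are.

Things in the scene. Friction and masses are not known exactly. Their poses are not given: they have to be found in the camera images.
- rack: Plywood gravity rack for tins, fixed, 560 x 101 mm. Level frame: z up, origin on the worktop 80 mm below the track's surface under the front waiting tin, +y downhill along the track, x across it. The track slopes down to +y at 7 degrees: surface 80 - 0.123*y mm up at y mm.
- track_gate (a point): Point of the track's surface under the front waiting tin, 80 mm above the rack's origin, same axes. The track is a board 50 mm wide; side walls (inner faces x = +-44.5, outer +-50.5 mm) rise 20 mm above it. Two front stops, 7 mm wide, stand 11 mm above the board beside its edges (inner faces x = +-29 mm) at the front tin's low side: the board's middle is free.
- track_end (a point): Foot of the stop board at the low end, on the track's surface 300 mm downhill of the gate. Released tins come to rest here in a row; after three, the third's uphill side is about 130 mm downhill of the gate.
- gate_lever (a joint): Sprung lever: 0 up (rest), 0.5 rad fully down, 3 to 7 N at the pad, springs back. Pressing lowers the front stops (clear at 0.42) and raises rear stops that hold the next tin: one full press lets one tin go. Hold it about 0.7 s so that the tin gets clear; after letting go the next tin takes about 0.4 s to roll to the front stops.
- lever_pad (a point): Centre of the upper face of the lever's grey press pad, 45 mm (rack x) by 55 mm (rack y), beside the track on the rack's -x side, at rack (-100, 91, 124) mm at rest. Press it down: at full press it is 50 mm lower and 10 mm further downhill (rack +y), having turned about the rack's x axis.
- tin1: Tin 1 of 5, counted from the gate: plain milk tin lying across the track, 56 mm diameter, 82 mm long, 0.2 kg, free to roll. Origin at its centre; its axes turn as it rolls.
- tin2: Tin 2 of 5, counted from the gate: plain milk tin lying across the track, 56 mm diameter, 82 mm long, 0.2 kg, free to roll. Origin at its centre; its axes turn as it rolls.
- tin3: Tin 3 of 5, counted from the gate: plain milk tin lying across the track, 56 mm diameter, 82 mm long, 0.2 kg, free to roll. Origin at its centre; its axes turn as it rolls.
- tin4: Tin 4 of 5, counted from the gate: plain milk tin lying across the track, 56 mm diameter, 82 mm long, 0.2 kg, free to roll. Origin at its centre; its axes turn as it rolls.
- tin5: Tin 5 of 5, counted from the gate: plain milk tin lying across the track, 56 mm diameter, 82 mm long, 0.2 kg, free to roll. Origin at its centre; its axes turn as it rolls.
- chock_grip (a point): Centre of the grip of a loose black rubber wedge chock (0.15 kg, 40 mm wide in x, 62 long in y). The grip is an upright fin 14 mm thick (x), 32 long (y), 28 to 80 mm above the underside; this point is 54 mm above the underside. z up, -y to the thin edge (45 mm from here), +y to the heel (17 mm). Starts upright on the worktop.
- chock_tip (a point): Middle of the chock's thin edge, 1.5 mm above its underside, same axes. The sloping face rises from 3 mm at this edge to 28 mm, 40 mm further on. With the chock on the track touching a tin's low side, this edge is 13 mm downhill, along the track, of the line where the tin rests on the track.
- sippy_cup: Bystander: sippy cup with flip-top spout, 72 mm wide, 114 mm to the closed flap, upright; origin at the underside.
- lidded_cup: Bystander: cup with ribbed screw lid, 74 mm wide, 106 mm high, upright; origin at the underside.
- clear_cup: Bystander: clear plastic cup, 74 mm wide, 100 mm high, upright; origin at the underside.
- teaspoon: Bystander: steel teaspoon, 140 mm long, lying flat; origin about its middle.
There are look-alikes about, which are no part of the job. Of the things that look like the part that bears chock_grip, take the one that is farthest to the robot's left at the start.

How it is judged:
By the outcome, as a careful person would: the job done as asked, in the order asked, and still so for the second after the job is handed in, with the robot touching nothing.
It also fails if it takes over 67 s, if anything falls off the work surface, if the arm or the gripper's body presses on something with over 40 N, if the wrist force passes 120 N, or if a joint passes its speed limit or range.

## Working session

There is one attempt and no reset: what is moved stays moved. The work goes in short steps, Python scripts to look and compute and a tool call to move; the robot and the scene stay as the last step left them, time stands still between calls to the robot, and variables do not carry over. Pictures are saved under pics/ and viewed, and the job is handed in when it is done.

Besides the shell and the picture viewer there is one more tool, called after ">>>" as a command line: name --argument value ..., lists and objects as JSON in quotes. arm_command: Moves the arm, as the interface text tells. Its arguments: {"type":"object","properties":{"motion":{"type":"array","items":{"type":"array"}},"force":{"type":"number"}},"required":["motion"]}

```bash
mkdir -p pics; cat > h.py <<'E'
import numpy as np, cv2
from scipy.spatial.transform import Rotation as R
from bench import ctrl, optics, models
def cam(name,st=None):
    m=optics.camera_model(name)
    f=200/np.tan(np.radians(m['fovy'])/2)
    if 'mount' in m:
        st=st or ctrl.get_state()
        T=np.eye(4);T[:3,:3]=R.from_rotvec(st['tool_rot']).as_matrix();T[:3,3]=st['position']
        T=T@np.array(m['mount'])
    else:
        W=np.eye(4);W[:3,:3]=R.from_rotvec(np.ravel(m['rvec'])).as_matrix();W[:3,3]=np.ravel(m['tvec'])
        T=np.linalg.inv(W)
    return f,m['cx'],m['cy'],T
def unproj(c,u,v,d):
    f,cx,cy,T=c
    p=np.stack([(u-cx)/f*d,(v-cy)/f*d,d],-1)
    return p@T[:3,:3].T+T[:3,3]
def proj(c,P):
    f,cx,cy,T=c
    p=(np.asarray(P)-T[:3,3])@T[:3,:3]
    return np.stack([p[...,0]/p[...,2]*f+cx,p[...,1]/p[...,2]*f+cy],-1)
def cw(c,l): return np.asarray(l)@c[3][:3,:3].T+c[3][:3,3]
E
python3 - <<'E'
from h import *
print(ctrl.get_state())
for n in ['side','top','wrist']:
    c=cam(n); im,d=optics.get_image(n); cv2.imwrite(f'pics/{n}0.png',im); np.save(f'{n}0.npy',d)
    print(n,optics.camera_model(n).keys(),np.round(c[3],3).tolist(),c[:3])
    for t in ['rack','lever_pad','chock_grip','tin1','sippy_cup','lidded_cup','clear_cup','teaspoon']:
        for r in models.search_frame(n,t): print(' ',t,round(r['conf'],2),np.round(cw(c,r['location']),3),np.round(proj(c,cw(c,r['location'])),0))
print(ctrl.get_state()['time'])
E
```

```text
{'time': 0.0, 'joint_positions': array([ 1.29507217,  0.32181351, -0.07008909,  1.45169792,  0.02262416,
        1.37080355, -0.05692995]), 'qd': array([-0.00064668,  0.0009098 ,  0.00140269, -0.0006731 , -0.00163515,
        0.00121613, -0.00062475]), 'joint_torque': array([ 2.54033494e-04, -4.91289926e+01, -4.03766893e-01, -3.12532067e+01,
       -6.41038315e-02,  4.36805247e-02,  1.26536056e-04]), 'position': array([ 0.18555241, -0.62238908,  0.2354562 ]), 'tool_rot': array([-3.10678845e+00, -4.53405269e-01,  6.28179097e-04]), 'ft_force': array([0.23474401, 1.14125682, 0.70622817]), 'torque': array([-0.05218451,  0.0050187 , -0.01706628]), 'grip_width': 1.0012323493540174}
side dict_keys(['fovy', 'cx', 'cy', 'rvec', 'tvec']) [[0.992, -0.091, 0.082, 0.474], [-0.123, -0.764, 0.634, -0.788], [0.005, -0.639, -0.769, 1.132], [0.0, 0.0, 0.0, 1.0]] (np.float64(467.08893573466736), 326.64582467014, 203.03193996784498)
  rack 0.68 [0.547 0.141 0.071] [311. 190.]
  rack 0.65 [ 0.758 -0.103  0.105] [398. 243.]
  lever_pad 0.85 [0.464 0.138 0.126] [282. 181.]
  chock_grip 0.96 [ 0.475 -0.28  
[... 1120 characters left out ...]
195.]
  tin1 0.56 [ 0.566 -0.086  0.154] [355. 194.]
  tin1 0.15 [ 0.479 -0.267  0.027] [402. 222.]
  sippy_cup 0.75 [ 0.358 -0.137  0.1  ] [368. 258.]
  sippy_cup 0.74 [ 0.565 -0.086  0.152] [355. 194.]
  sippy_cup 0.32 [ 0.56  -0.032  0.143] [338. 196.]
  lidded_cup 0.96 [ 0.761 -0.083  0.105] [353. 137.]
  lidded_cup 0.45 [0.56  0.027 0.139] [320. 195.]
  clear_cup 0.95 [0.792 0.096 0.041] [301. 131.]
  teaspoon 0.83 [ 0.634 -0.392  0.014] [436. 179.]
wrist dict_keys(['fovy', 'cx', 'cy', 'mount']) [[0.284, -0.914, -0.289, 0.266], [-0.959, -0.271, -0.085, -0.6], [-0.001, 0.302, -0.953, 0.385], [0.0, 0.0, 0.0, 1.0]] (np.float64(286.0684893782016), 321.9921967916469, 203.37600166515026)
1.35
```

View pics/side0.png

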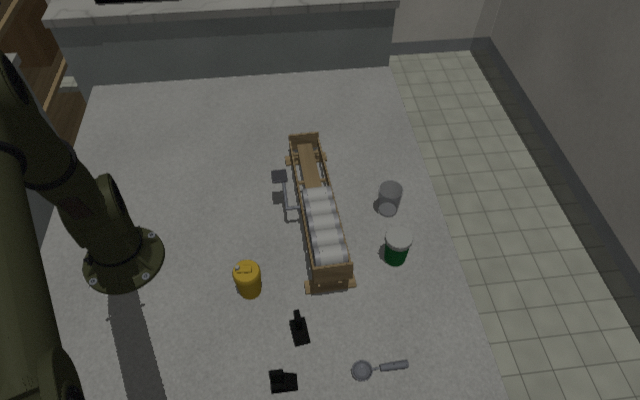

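View pics/top0.png

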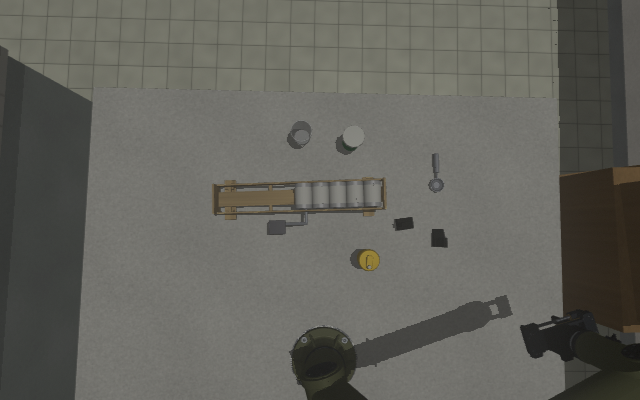

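View pics/wrist0.png

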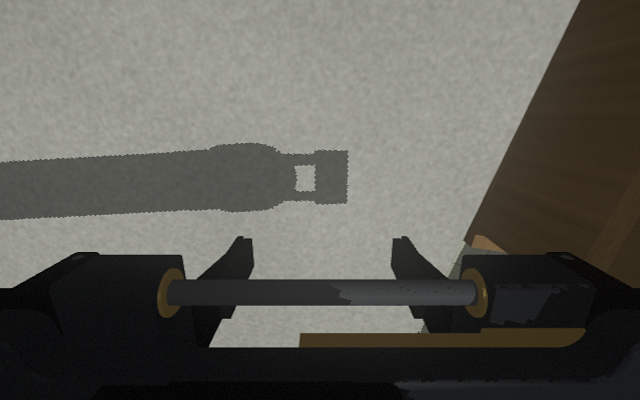

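```bash
python3 - <<'E'
import cv2,numpy as np
t=cv2.imread('pics/top0.png');s=cv2.imread('pics/side0.png')
def cr(im,u0,v0,u1,v1,k,n): cv2.imwrite(n,cv2.resize(im[v0:v1,u0:u1],None,fx=k,fy=k,interpolation=cv2.INTER_CUBIC))
cr(t,200,165,400,245,4,'pics/ct.png')
a=cv2.resize(t[205:255,380:460],None,fx=6,fy=6,interpolation=cv2.INTER_CUBIC)
b=cv2.resize(s[300:400,255:335],None,fx=4,fy=4,interpolation=cv2.INTER_CUBIC)
o=np.zeros((400,800,3),np.uint8);o[:300,:480]=a;o[:400,480:800]=b
cv2.imwrite('pics/cc.png',np.clip(o.astype(float)*1.8,0,255).astype(np.uint8))
E
```

```text
(no output)
```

View pics/cc.png

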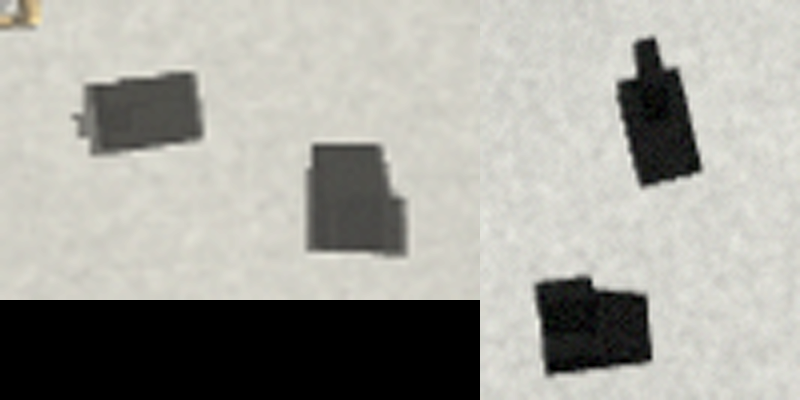

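View pics/ct.png

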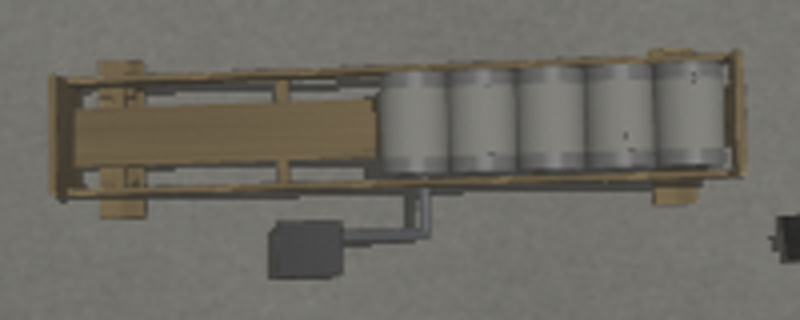

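```bash
python3 - <<'E'
from h import *
from scipy.optimize import least_squares
out={}
for n in ['top','side']:
    c=cam(n);d=np.load(n+'0.npy');v,u=np.mgrid[:400,:640]
    P=unproj(c,u,v,d);P[d==0]=np.nan
    np.save(n+'P.npy',P)
    print(n,'table z',np.nanmedian(P[(P[...,0]>.3)&(P[...,0]<.7)&(P[...,1]>-.5)&(P[...,1]<.5)&(P[...,2]<.03)][:,2]))
    for t in ['lever_pad','tin1','chock_grip','rack']:
        for r in models.silhouettes(n,t):
            m=r['pixels']; q=P[m]; q=q[~np.isnan(q[:,0])]
            print(n,t,round(r['conf'],2),m.sum(),np.round(np.median(q,0),4),np.round(np.percentile(q,2,axis=0),3),np.round(np.percentile(q,98,axis=0),3))
P=np.load('topP.npy')
# column profile along y at x~.56
for x in (.555,.56):
    m=(abs(P[...,0]-x)<.004)&(P[...,1]>-.25)&(P[...,1]<.42)
    q=P[m];q=q[np.argsort(q[:,1])];print(np.round(q[::2,1:]*1000).astype(int).tolist())
E
```

```text
top table z 0.0002962674054001191
top lever_pad 0.81 284 [0.4657 0.153  0.1235] [0.44  0.075 0.   ] [0.479 0.189 0.131]
top tin1 0.97 404 [0.5644 0.0264 0.1393] [0.526 0.003 0.123] [0.603 0.052 0.146]
top tin1 0.9 495 [ 0.5618 -0.0265  0.1443] [ 0.524 -0.055  0.003] [ 0.604 -0.     0.153]
top tin1 0.68 388 [ 0.5653 -0.0821  0.1531] [ 0.53  -0.109  0.136] [ 0.604 -0.06   0.16 ]
top tin1 0.6 436 [0.5581 0.0803 0.1318] [0.519 0.055 0.115] [0.599 0.107 0.139]
top tin1 0.56 427 [ 0.5698 -0.138   0.1594] [ 0.53  -0.166  0.141] [ 0.608 -0.114  0.166]
top chock_grip 0.65 180 [ 0.4748 -0.2679  0.0264] [ 0.455 -0.307  0.003] [ 0.495 -0.247  0.083]
top chock_grip 0.47 202 [ 0.4258 -0.3928  0.0232] [ 0.402 -0.413  0.002] [ 0.454 -0.379  0.082]
top rack 0.87 2929 [0.5467 0.1945 0.068 ] [ 0.447 -0.181  0.005] [0.617 0.381 0.15 ]
side table z 0.0010051559347992178
side lever_pad 0.89 371 [0.4645 0.1414 0.122 ] [0.432 0.064 0.001] [0.505 0.306 0.131]
side tin1 0.75 623 [ 0.5661 -0.1544  0.1595] [ 0.526 -0.169  0.139] [ 0.606 -0.128  0.166]
side tin1 0.71 395 [0.554  0.0707 0.1337] [0.517 0.05  0.109
[... 5207 characters left out ...]
[212, 59], [215, 61], [218, 68], [219, 61], [222, 63], [225, 67], [226, 59], [229, 63], [232, 62], [232, 58], [236, 60], [239, 61], [239, 58], [243, 58], [245, 63], [246, 57], [249, 62], [253, 59], [257, 56], [259, 61], [263, 59], [268, 53], [269, 62], [274, 58], [277, 57], [281, 55], [284, 56], [287, 56], [291, 53], [294, 59], [298, 55], [301, 54], [305, 55], [309, 52], [312, 54], [315, 53], [319, 52], [322, 54], [326, 51], [330, 49], [334, 47], [336, 50], [339, 51], [344, 47], [347, 51], [350, 50], [353, 51], [358, 46], [361, 46], [365, 46], [368, 48], [372, 44], [375, 47], [376, 55], [377, 64], [378, 74], [378, 72], [380, 81], [381, 87], [386, 83], [410, 4], [414, 4], [414, 3], [420, -5]]
```

```bash
python3 - <<'E'
from h import *
from scipy.optimize import least_squares
for n in ['top','side']:
    P=np.load(n+'P.npy').reshape(-1,3);P=P[~np.isnan(P[:,0])]
    # tins
    q=P[(P[:,0]>.535)&(P[:,0]<.585)&(P[:,1]>-.17)&(P[:,1]<.11)&(P[:,2]>.12)]
    def loc(p,q):
        d=q[:,:2]-np.array([p[0],p[1]]);c,s=np.cos(p[2]),np.sin(p[2])
        return d[:,0]*c+d[:,1]*s,-d[:,0]*s+d[:,1]*c
    def res(p):
        X,Y=loc((.558,p[0],p[1]),q);k=np.arange(5)
        cy=3.4e-3-k*.0556; cz=.1078+k*.00683
        r=np.sqrt((Y[:,None]-cy)**2+(q[:,2:]-p[2]-cz)**2)-.028
        return r[np.arange(len(q)),np.abs(r).argmin(1)]
    s=least_squares(res,[.078,.053,0],loss='soft_l1',f_scale=.003);print(n,'tins y0,yaw,dz',s.x,np.std(s.fun))
    p=(.558,s.x[0],s.x[1])
    X,Y=loc(p,P)
    # walls: points with height above track+10..25 at Y 20..290
    h=P[:,2]-(.08-.123*Y)
    m=(Y>.06)&(Y<.28)&(abs(h-.02)<.006)
    for sg in(-1,1):
        a=X[m&(sg*X>.03)&(sg*X<.07)];print(' wall',sg,len(a),np.median(a),np.percentile(a,[5,95]))
    m=(Y>.06)&(Y<.28)&(abs(h)<.006)&(abs(X)<.035);print(' board',np.percentile(X[m],[2,50,98]))
    m=(P[:,2]>.112)&(P[:,2]<.135)&(X<-.07)&(X>-.14)&(Y>.055)&(Y<.13)
    print(' pad rack',np.median(X[m]),np.median(Y[m]),np.percentile(X[m],[3,97]),np.percentile(Y[m],[3,97]),'world',np.median(P[m],0))
    r=cv2.minAreaRect((P[m][:,:2]*1000).astype(np.float32));print(r)
    # chock
    m=(abs(P[:,0]-.474)<.035)&(abs(P[:,1]+.275)<.06)&(P[:,2]>.012);qq=P[m]
    f=qq[qq[:,2]>.05];print(' fin',len(f),np.round(np.median(f,0),4),np.round(f.min(0),3),np.round(f.max(0),3), cv2.minAreaRect((f[:,:2]*1000).astype(np.float32)))
    print(' chock',cv2.minAreaRect((qq[:,:2]*1000).astype(np.float32)))
E
```

```text
top tins y0,yaw,dz [0.07686156 0.04113013 0.00040905] 0.001962022231957476
 wall -1 115 -0.04534280807267264 [-0.04811205 -0.04252378]
 wall 1 127 0.04915930698992005 [0.04643074 0.05207795]
 board [-0.02190359  0.00209171  0.02615832]
 pad rack -0.09547197834450699 0.08948751214731172 [-0.11763631 -0.07579213] [0.06327646 0.11563284] world [0.45900418 0.16205584 0.12448978]
((457.7450256347656, 159.53904724121094), (42.048282623291016, 58.623165130615234), 0.9562438130378723)
 fin 49 [ 0.4731 -0.261   0.0788] [ 0.466 -0.282  0.05 ] [ 0.48  -0.25   0.086] ((473.1883544921875, -265.8131408691406), (13.54786491394043, 32.318397521972656), 2.184807777404785)
 chock ((475.3247375488281, -275.1075439453125), (39.66451644897461, 55.332035064697266), 9.47061538696289)
side tins y0,yaw,dz [0.07717065 0.02461115 0.00100245] 0.0020777383124301655
 wall -1 90 -0.05055219109541794 [-0.05377077 -0.04716139]
 wall 1 95 0.0440048601377002 [0.04057604 0.04771783]
 board [-0.02789293 -0.00316562  0.02121783]
 pad rack -0.10121668964962448 0.08178923390788048 [-0.12229898 -0.08066405] [0.05889151 0.11164542] world [0.45501981 0.15689592 0.12563404]
((454.74859619140625, 160.19483947753906), (44.61418914794922, 60.944522857666016), 2.614891290664673)
 fin 107 [ 0.4715 -0.2742  0.079 ] [ 0.462 -0.285  0.051] [ 0.48  -0.251  0.086] ((471.2312316894531, -267.2214050292969), (14.084922790527344, 34.124454498291016), 9.122503280639648)
 chock ((472.50830078125, -276.3889465332031), (40.32606506347656, 56.204200744628906), 8.062355041503906)
```

```bash
python3 - <<'E'
from h import *
for n in ['top','side']:
    P=np.load(n+'P.npy').reshape(-1,3);P=P[~np.isnan(P[:,0])]
    yaw=.05;x0=.5595;y0=.077
    for it in range(6):
        d=P[:,:2]-[x0,y0];c,s=np.cos(yaw),np.sin(yaw)
        X=d[:,0]*c+d[:,1]*s;Y=-d[:,0]*s+d[:,1]*c
        h=P[:,2]-(.08-.123*Y)
        A=[];b=[]
        for sg in(-1,1):
            m=(Y>-.15)&(Y<.29)&(abs(h-.02)<.004)&(abs(sg*X-.0475)<.007)
            A.append(np.c_[np.ones(m.sum()),Y[m]]);b.append(X[m]-sg*.0475)
        k=np.linalg.lstsq(np.vstack(A),np.hstack(b),rcond=None)[0]
        x0+=k[0];yaw-=k[1]
    print(n,x0,yaw,len(np.hstack(b)))
    m=(abs(X)<.03)&(Y>.24)&(h>.012)&(h<.03);print('stop face',np.percentile(Y[m],[2,10,50]))
    m=(abs(X)<.02)&(Y>.05)&(Y<.28);print('board z resid',np.median(h[m]))
    m=(P[:,2]>.112)&(P[:,2]<.135)&(X<-.07)&(X>-.14)&(Y>.055)&(Y<.13)
    print(np.percentile(X[m],[3,50,97]),np.percentile(Y[m],[3,97]))
E
```

```text
top 0.560347931699626 0.04336176409275309 440
stop face [0.29845917 0.30067673 0.7554183 ]
board z resid 0.00026767188243722456
[-0.11979846 -0.09766696 -0.07795302] [0.06342019 0.11582422]
side 0.5584097182749482 0.04572561967517151 358
stop face [0.29532585 0.29803045 0.73516547]
board z resid 0.001203738464381713
[-0.1208574  -0.09925955 -0.07910542] [0.06044525 0.11419142]
```

Candidates for the chock are A at top px (403,223) / side (300,330), and B at top (438,238) / side (283,385). A lies further to the robot's left (y≈-0.27 against -0.40). The enlarged crop shows A's fin at its left end and its thin edge towards -y. So A is the one to take. Rack pose: gate (0.5595, 0.077), yaw 2.55°.

```bash
cat >> h.py <<'E'
def plan(wps,start=None,step=36,claw=0,turn=7):
    """wps: list of (pos m, yaw deg of tool x, tool pointing down[, step])"""
    st=ctrl.get_state() if start is None else start
    p=np.array(st['position'])*1000; M=R.from_rotvec(st['tool_rot'])
    rows=[]
    for w in wps:
        tp=np.array(w[0])*1000; y=np.radians(w[1])
        TM=R.from_matrix(np.array([[np.cos(y),np.sin(y),0],[np.sin(y),-np.cos(y),0],[0,0,-1]]).T)
        s=w[2] if len(w)>2 else step
        n=max(1,int(np.ceil(max(np.linalg.norm(tp-p)/s,np.degrees((M.inv()*TM).magnitude())/turn))))
        for i in range(n):
            k=n-i
            d=np.round(M.inv().apply((tp-p)/k)).astype(int)
            r=np.round(np.degrees((M.inv()*TM).as_rotvec())/k,1 if k>1 else 1)
            rows.append([d.tolist(),r.tolist(),claw])
            p=p+M.apply(d); M=M*R.from_rotvec(np.radians(r))
    for i in range(0,len(rows),8): print(str(rows[i:i+8]).replace(' ',''))
    print(len(rows),'rows end',p)
G=np.array([.5595,.077]);YAW=.0445
def rk(x,y,z):
    c,s=np.cos(YAW),np.sin(YAW);x/=1000;y/=1000
    return [G[0]+c*x-s*y,G[1]+s*x+c*y,z/1000]
def inv_rk(p):
    c,s=np.cos(YAW),np.sin(YAW);d=np.array(p[:2])-G
    return np.round(np.array([c*d[0]+s*d[1],-s*d[0]+c*d[1],p[2]])*1000,1)
def show():
    s=ctrl.get_state();M=R.from_rotvec(s['tool_rot']).as_matrix()
    print('t',s['time'],'p',np.round(s['position'],4),'rack',inv_rk(s['position']),'yaw',np.round(np.degrees(np.arctan2(M[1,0],M[0,0])),2),'z',np.round(M[:,2],3),'F',np.round(s['ft_force'],1),'g',round(s['grip_width'],3))
E
python3 - <<'E'
from h import *
show(); print(rk(-100,91,124))
plan([([.47,-.28,.24],60),(rk(-100,94,180),92.5)],claw=1)
E
```

```text
t 1.75 p [ 0.1857 -0.6229  0.2366] rack [-404.5 -682.6  236.6] yaw 16.6 z [-0. -0. -1.] F [-1.2  0.7 -0. ] g 0.999
[np.float64(0.45555083253335804), np.float64(0.1634613820326279), 0.124]
[[[28,-19,0],[0.0,0.0,-3.3],1],[[30,-17,0],[0.0,0.0,-3.3],1],[[30,-16,0],[0.0,0.0,-3.3],1],[[31,-14,0],[0.0,0.0,-3.3],1],[[32,-12,0],[0.0,0.0,-3.4],1],[[33,-10,0],[0.0,0.0,-3.3],1],[[33,-8,0],[0.0,0.0,-3.4],1],[[34,-6,-1],[0.0,0.0,-3.3],1]]
[[[34,-4,0],[0.0,0.0,-3.4],1],[[34,-2,-1],[0.0,0.0,-3.3],1],[[35,0,0],[0.0,0.0,-3.4],1],[[34,1,-1],[0.0,0.0,-3.3],1],[[34,4,0],[0.0,0.0,-3.4],1],[[29,-18,5],[0.0,0.0,-2.5],1],[[30,-17,5],[0.0,0.0,-2.5],1],[[31,-16,5],[0.0,0.0,-2.5],1]]
[[[31,-14,4],[0.0,0.0,-2.5],1],[[32,-13,5],[0.0,0.0,-2.5],1],[[32,-11,4],[-0.0,0.0,-2.5],1],[[33,-10,5],[-0.0,0.0,-2.5],1],[[33,-9,4],[-0.0,0.0,-2.5],1],[[34,-7,5],[-0.0,0.0,-2.5],1],[[34,-5,4],[-0.0,0.0,-2.5],1],[[34,-4,5],[-0.0,0.0,-2.5],1]]
[[[35,-3,4],[-0.0,0.0,-2.5],1],[[34,-1,5],[-0.0,0.0,-2.5],1]]
26 rows end [455.18808136 166.27809419 179.50593123]
```

>>> arm_command --motion '[[[28,-19,0],[0,0,-3.3],1],[[30,-17,0],[0,0,-3.3],1],[[30,-16,0],[0,0,-3.3],1],[[31,-14,0],[0,0,-3.3],1],[[32,-12,0],[0,0,-3.4],1],[[33,-10,0],[0,0,-3.3],1],[[33,-8,0],[0,0,-3.4],1],[[34,-6,-1],[0,0,-3.3],1]]' --force 20

```text
time: 2.42
position: [0.3609, -0.411, 0.2376]
tool_rot: [2.919, 1.16, -0.0]
ft_force: [0.6, -0.3, 0.0]
grip_width: 0.485
```

>>> arm_command --motion '[[[34,-4,0],[0,0,-3.4],1],[[34,-2,-1],[0,0,-3.3],1],[[35,0,0],[0,0,-3.4],1],[[34,1,-1],[0,0,-3.3],1],[[34,4,0],[0,0,-3.4],1]]'

```text
time: 2.83
position: [0.4708, -0.2791, 0.2401]
tool_rot: [2.718, 1.574, 0.0]
ft_force: [1.2, -0.5, 1.0]
grip_width: 0.092
```

```bash
python3 - <<'E'
from h import *
show()
c=cam('wrist');im,d=optics.get_image('wrist');cv2.imwrite('pics/w1.png',im)
v,u=np.mgrid[:400,:640];P=unproj(c,u,v,d);P[d==0]=np.nan
P=P.reshape(-1,3);P=P[~np.isnan(P[:,0])]
qq=P[(abs(P[:,0]-.474)<.035)&(abs(P[:,1]+.275)<.045)&(P[:,2]>.012)&(P[:,2]<.1)]
f=qq[qq[:,2]>.075]
print(len(qq),cv2.minAreaRect((qq[:,:2]*1000).astype(np.float32)));print(len(f),f.max(0) if len(f) else 0,cv2.minAreaRect((f[:,:2]*1000).astype(np.float32)) if len(f) else 0)
plan([(rk(-100,94,180),92.5)],claw=1)
E
```

```text
t 2.8333 p [ 0.4708 -0.2791  0.2401] rack [-104.5 -351.8  240.1] yaw 60.17 z [ 0.001 -0.001 -1.   ] F [ 1.2 -0.5  1. ] g 0.092
1118 ((474.3696594238281, -275.3374328613281), (40.150875091552734, 49.43510055541992), 8.759926795959473)
363 [ 0.48202973 -0.25134406  0.08202894] ((473.3152160644531, -267.86273193359375), (14.237926483154297, 32.082942962646484), 8.652599334716797)
[[[29,-18,5],[0.0,-0.0,-2.4],1],[[29,-17,5],[0.0,-0.0,-2.4],1],[[30,-15,5],[0.0,-0.0,-2.4],1],[[31,-14,5],[0.0,-0.0,-2.4],1],[[31,-13,5],[0.0,-0.0,-2.4],1],[[32,-11,5],[0.0,-0.0,-2.4],1],[[32,-10,5],[0.0,-0.0,-2.5],1],[[32,-9,4],[0.0,-0.0,-2.4],1]]
[[[33,-7,5],[0.1,-0.0,-2.5],1],[[33,-6,4],[0.0,-0.1,-2.4],1],[[33,-4,5],[0.1,-0.0,-2.5],1],[[34,-3,4],[0.0,-0.1,-2.4],1],[[34,-2,5],[0.1,-0.0,-2.5],1]]
13 rows end [455.4213158  166.77299685 179.61520152]
```

View pics/w1.png

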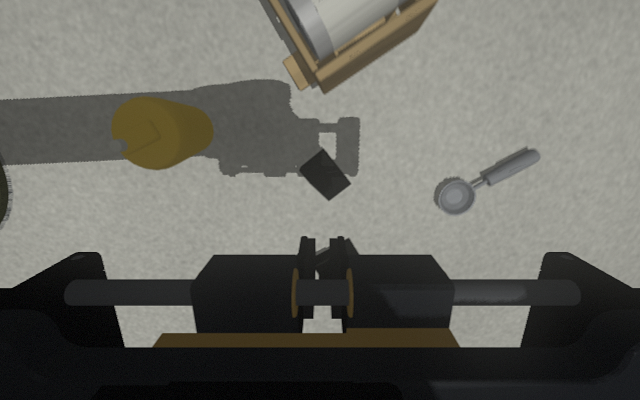

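The wrist view shows chock A at (325,175), with the cup at (160,130) and the spoon at (490,180). Fin centre is (0.473, -0.268), top z is 0.08 and yaw is 8.7°. Next, on to the lever.

>>> arm_command --motion '[[[29,-18,5],[0,0,-2.4],1],[[29,-17,5],[0,0,-2.4],1],[[30,-15,5],[0,0,-2.4],1],[[31,-14,5],[0,0,-2.4],1],[[31,-13,5],[0,0,-2.4],1],[[32,-11,5],[0,0,-2.4],1],[[32,-10,5],[0,0,-2.5],1],[[32,-9,4],[0,0,-2.4],1]]'

```text
time: 3.55
position: [0.4607, -0.0097, 0.2005]
tool_rot: [2.416, 2.006, -0.0]
ft_force: [0.6, 0.3, -0.2]
grip_width: 0.005
```

>>> arm_command --motion '[[[33,-7,5],[0,0,-2.5],1],[[33,-6,4],[0,0,-2.4],1],[[33,-4,5],[0,0,-2.5],1],[[34,-3,4],[0,0,-2.4],1],[[34,-2,5],[0,0,-2.5],1],[[0,0,0],[0,0,0],1]]'

```text
time: 4.05
position: [0.454, 0.165, 0.1775]
tool_rot: [-2.175, -2.262, -0.004]
ft_force: [0.1, -1.1, 0.1]
grip_width: 0.009
```

```bash
python3 - <<'E'
from h import *
show()
im,d=optics.get_image('side');cv2.imwrite('pics/s1.png',cv2.resize(im[110:310,220:420],None,fx=3,fy=3))
E
```

```text
t 4.05 p [0.454  0.165  0.1775] rack [-101.5   92.6  177.5] yaw 92.24 z [-0.     0.004 -1.   ] F [ 0.1 -1.1  0.1] g 0.009
```

View pics/s1.png

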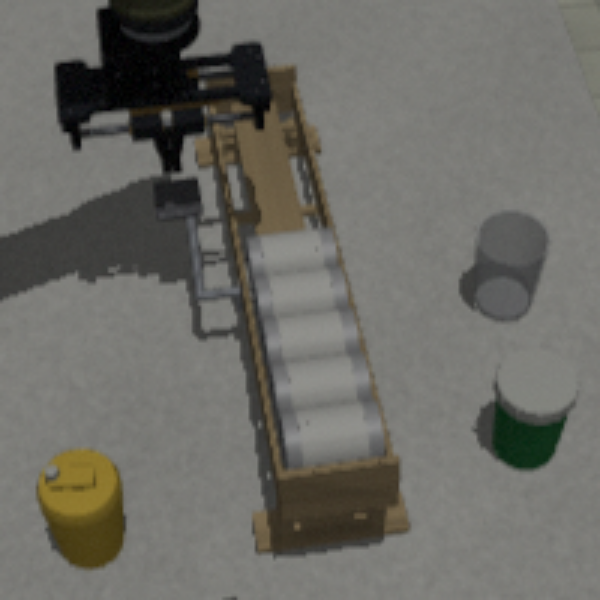

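>>> arm_command --motion '[[[1,0,36],[0,0,0],1],[[2,0,8],[0,0,0],1],[[2,0,12],[0,0,0],1],[[3,0,12],[0,0,0],1],[[3,0,12],[0,0,0],1],[[1,0,3],[0,0,0],1],[[0,0,0],[0,0,0],1]]'

```text
time: 4.68
position: [0.4563, 0.1698, 0.0961]
tool_rot: [2.191, 2.251, 0.0]
ft_force: [-2.0, 2.3, 10.5]
grip_width: 0.004
```

>>> arm_command --motion '[[[0,0,2],[0,0,0],1],[[0,0,0],[0,0,0],1],[[0,0,0],[0,0,0],1]]'

```text
time: 4.93
position: [0.4564, 0.1698, 0.0955]
tool_rot: [2.191, 2.25, 0.0]
ft_force: [-5.9, 1.5, 19.6]
grip_width: 0.005
```

```bash
python3 - <<'E'
from h import *
show()
im,d=optics.get_image('side');cv2.imwrite('pics/s2.png',cv2.resize(im[110:310,220:420],None,fx=3,fy=3))
E
```

```text
t 4.9333 p [0.4564 0.1698 0.0955] rack [-98.9  97.3  95.5] yaw 91.53 z [ 0.001 -0.001 -1.   ] F [-5.9  1.5 19.6] g 0.005
```

View pics/s2.png

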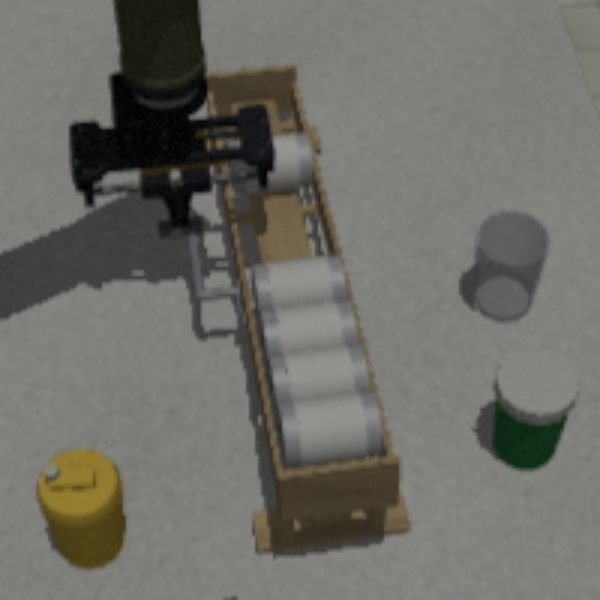

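The side view shows tin 1 past the gate and rolling at (290,160), with four tins held back. I'll hold, then release.

>>> arm_command --motion '[[[0,0,0],[0,0,0],1],[[0,0,0],[0,0,0],1],[[0,0,0],[0,0,0],1],[[0,0,0],[0,0,0],1],[[0,0,0],[0,0,0],1],[[0,0,0],[0,0,0],1],[[0,0,0],[0,0,0],1]]'

```text
time: 5.57
position: [0.4564, 0.1698, 0.0955]
tool_rot: [2.191, 2.25, 0.001]
ft_force: [-5.4, 1.1, 19.5]
grip_width: 0.002
```

>>> arm_command --motion '[[[-1,0,-5],[0,0,0],1],[[-3,0,-12],[0,0,0],1],[[-3,0,-12],[0,0,0],1],[[-2,0,-12],[0,0,0],1],[[-2,0,-12],[0,0,0],1],[[0,0,-6],[0,0,0],1],[[0,0,0],[0,0,0],1],[[0,0,0],[0,0,0],1]]'

```text
time: 6.23
position: [0.4556, 0.1577, 0.1513]
tool_rot: [2.191, 2.251, -0.002]
ft_force: [0.3, 0.4, -0.3]
grip_width: 0.001
```

>>> arm_command --motion '[[[0,0,0],[0,0,0],1],[[0,0,0],[0,0,0],1],[[0,0,0],[0,0,0],1],[[0,0,0],[0,0,0],1],[[0,0,0],[0,0,0],1],[[0,0,0],[0,0,0],1],[[0,0,0],[0,0,0],1]]'

```text
time: 6.82
position: [0.4557, 0.1585, 0.1514]
tool_rot: [-2.19, -2.252, 0.0]
ft_force: [-0.3, 0.2, -0.2]
grip_width: 0.005
```

```bash
python3 - <<'E'
from h import *
show()
im,d=optics.get_image('side');cv2.imwrite('pics/s3.png',cv2.resize(im[110:310,220:420],None,fx=3,fy=3))
E
```

```text
t 6.8167 p [0.4557 0.1585 0.1514] rack [-100.    86.1  151.4] yaw 91.61 z [-0. -0. -1.] F [-0.3  0.2 -0.2] g 0.005
```

View pics/s3.png

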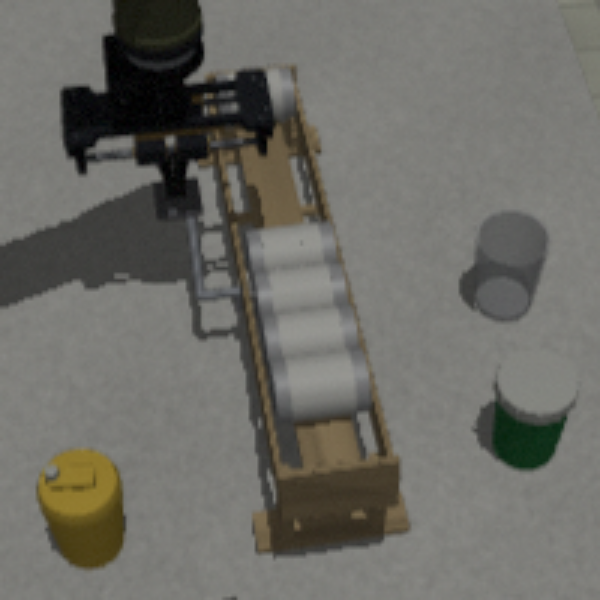

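Tin 1 is resting at the low end and four tins have moved up to the front stops. Second press.

>>> arm_command --motion '[[[2,0,12],[0,0,0],1],[[3,0,12],[0,0,0],1],[[3,0,12],[0,0,0],1],[[3,0,12],[0,0,0],1],[[1,0,10],[0,0,0],1],[[0,0,0],[0,0,0],1],[[0,0,0],[0,0,0],1],[[0,0,0],[0,0,0],1]]'

```text
time: 7.53
position: [0.4569, 0.1726, 0.0942]
tool_rot: [2.188, 2.253, 0.006]
ft_force: [0.7, 2.9, 10.9]
grip_width: 0.005
```

>>> arm_command --motion '[[[0,0,0],[0,0,0],1],[[0,0,0],[0,0,0],1],[[0,0,0],[0,0,0],1],[[0,0,0],[0,0,0],1],[[0,0,0],[0,0,0],1],[[0,0,0],[0,0,0],1],[[0,0,0],[0,0,0],1],[[0,0,0],[0,0,0],1]]'

```text
time: 8.2
position: [0.4569, 0.1726, 0.0942]
tool_rot: [2.188, 2.253, 0.006]
ft_force: [0.3, 2.8, 10.2]
grip_width: 0.006
```

```bash
python3 - <<'E'
from h import *
show()
im,d=optics.get_image('side');cv2.imwrite('pics/s4.png',cv2.resize(im[110:310,220:420],None,fx=3,fy=3))
E
```

```text
t 8.2 p [0.4569 0.1726 0.0942] rack [-98.3 100.1  94.2] yaw 91.68 z [ 0.003  0.002 -1.   ] F [ 0.3  2.8 10.2] g 0.006
```

View pics/s4.png

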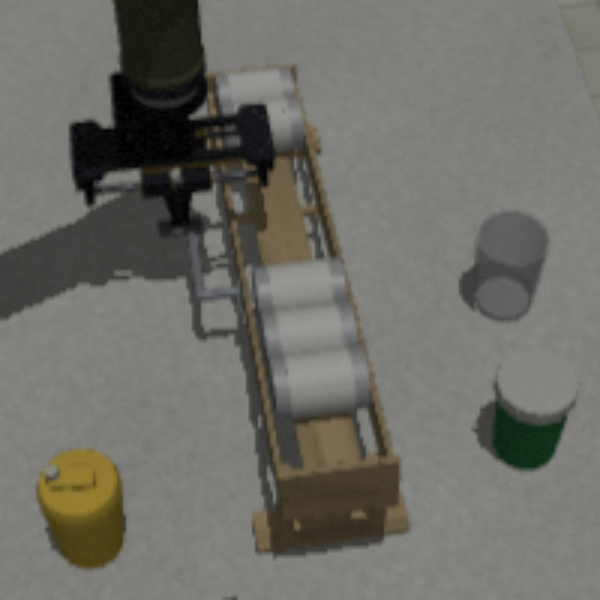

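Two tins are now at the bottom and three are held. I'll push 2 mm further to be sure it's at the stop, then release.

>>> arm_command --motion '[[[0,0,2],[0,0,0],1],[[0,0,0],[0,0,0],1],[[0,0,0],[0,0,0],1]]'

```text
time: 8.5
position: [0.457, 0.1726, 0.0934]
tool_rot: [2.188, 2.253, 0.005]
ft_force: [-3.1, 1.5, 19.4]
grip_width: 0.004
```

>>> arm_command --motion '[[[-1,0,-6],[0,0,0],1],[[-3,0,-12],[0,0,0],1],[[-3,0,-12],[0,0,0],1],[[-3,0,-12],[0,0,0],1],[[-2,0,-12],[0,0,0],1],[[0,0,-6],[0,0,0],1],[[0,0,0],[0,0,0],1],[[0,0,0],[0,0,0],1]]'

```text
time: 9.17
position: [0.4552, 0.1579, 0.1506]
tool_rot: [-2.191, -2.251, 0.003]
ft_force: [0.6, 0.8, -0.1]
grip_width: 0.005
```

>>> arm_command --motion '[[[0,0,0],[0,0,0],1],[[0,0,0],[0,0,0],1],[[0,0,0],[0,0,0],1],[[0,0,0],[0,0,0],1],[[0,0,0],[0,0,0],1],[[0,0,0],[0,0,0],1],[[0,0,0],[0,0,0],1]]'

```text
time: 9.75
position: [0.4558, 0.1585, 0.1515]
tool_rot: [-2.19, -2.252, 0.0]
ft_force: [0.4, 1.1, 0.4]
grip_width: 0.004
```

```bash
python3 - <<'E'
from h import *
show()
im,d=optics.get_image('side');cv2.imwrite('pics/s5.png',cv2.resize(im[110:310,220:420],None,fx=3,fy=3))
E
```

```text
t 9.75 p [0.4558 0.1585 0.1515] rack [-100.    86.   151.5] yaw 91.6 z [-0. -0. -1.] F [0.4 1.1 0.4] g 0.004
```

View pics/s5.png

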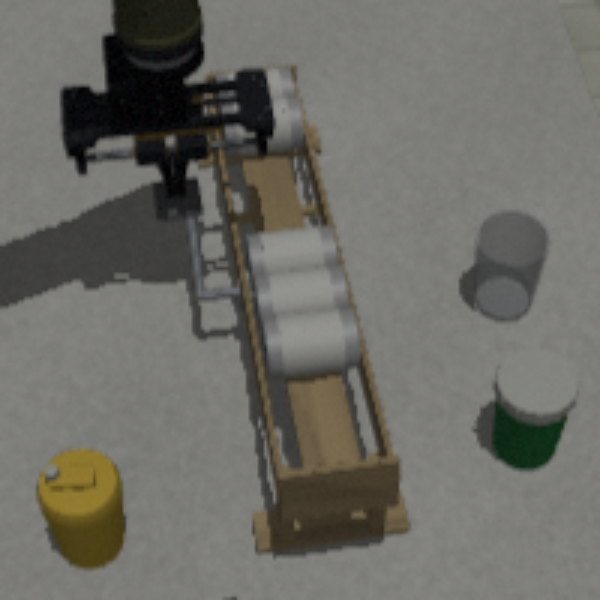

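The three remaining tins have moved up to the front stops. Third press.

>>> arm_command --motion '[[[2,0,12],[0,0,0],1],[[3,0,12],[0,0,0],1],[[3,0,12],[0,0,0],1],[[3,0,12],[0,0,0],1],[[1,0,12],[0,0,0],1],[[0,0,0],[0,0,0],1],[[0,0,0],[0,0,0],1],[[0,0,0],[0,0,0],1]]'

```text
time: 10.47
position: [0.4574, 0.1737, 0.0931]
tool_rot: [2.188, 2.254, 0.009]
ft_force: [-0.6, 4.1, 13.6]
grip_width: 0.003
```

>>> arm_command --motion '[[[0,0,0],[0,0,0],1],[[0,0,0],[0,0,0],1],[[0,0,0],[0,0,0],1],[[0,0,0],[0,0,0],1],[[0,0,0],[0,0,0],1],[[0,0,0],[0,0,0],1],[[0,0,0],[0,0,0],1],[[0,0,0],[0,0,0],1]]'

```text
time: 11.13
position: [0.4573, 0.1737, 0.0931]
tool_rot: [2.188, 2.254, 0.009]
ft_force: [-1.5, 3.2, 13.0]
grip_width: 0.003
```

```bash
python3 - <<'E'
from h import *
show()
im,d=optics.get_image('side');cv2.imwrite('pics/s6.png',cv2.resize(im[110:310,220:420],None,fx=3,fy=3))
E
```

```text
t 11.1333 p [0.4573 0.1737 0.0931] rack [-97.8 101.1  93.1] yaw 91.7 z [ 0.005  0.004 -1.   ] F [-1.5  3.2 13. ] g 0.003
```

View pics/s6.png

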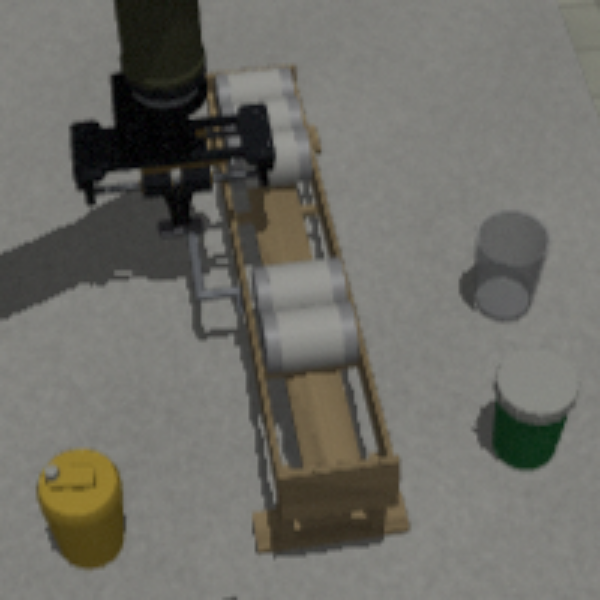

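The third tin is out and two are left. Release, then plan the move to the chock.

>>> arm_command --motion '[[[-1,0,-6],[0,0,0],1],[[-3,0,-12],[0,0,0],1],[[-3,0,-12],[0,0,0],1],[[-3,0,-12],[0,0,0],1],[[-2,0,-14],[0,0,0],1],[[0,0,-25],[0,0,0],1],[[0,0,-25],[0,0,0],1],[[0,0,0],[0,0,0],1]]'

```text
time: 11.85
position: [0.458, 0.1595, 0.2006]
tool_rot: [2.187, 2.25, 0.007]
ft_force: [0.3, 1.2, 0.1]
grip_width: 0.006
```

```bash
python3 - <<'E'
from h import *
show()
plan([([.4733,-.268,.18],98.7)],claw=0)
E
```

```text
t 11.85 p [0.458  0.1595 0.2006] rack [-97.8  87.  200.6] yaw 91.61 z [ 0.006  0.001 -1.   ] F [0.3 1.2 0.1] g 0.006
[[[-36,0,2],[0.0,-0.0,-0.6],0],[[-36,0,2],[0.0,-0.0,-0.6],0],[[-36,0,2],[0.0,0.0,-0.6],0],[[-36,-1,2],[0.0,0.0,-0.6],0],[[-35,-1,2],[0.0,0.0,-0.6],0],[[-36,-2,1],[0.0,0.0,-0.6],0],[[-35,-2,2],[0.1,0.0,-0.6],0],[[-35,-2,1],[0.0,0.0,-0.6],0]]
[[[-36,-3,2],[0.1,0.0,-0.6],0],[[-35,-3,1],[0.0,0.0,-0.6],0],[[-36,-3,2],[0.1,0.0,-0.5],0],[[-35,-4,1],[0.0,0.0,-0.6],0]]
12 rows end [ 473.53510847 -267.95347975  180.46058097]
```

>>> arm_command --motion '[[[-36,0,2],[0,0,-0.6],0],[[-36,0,2],[0,0,-0.6],0],[[-36,0,2],[0,0,-0.6],0],[[-36,-1,2],[0,0,-0.6],0],[[-35,-1,2],[0,0,-0.6],0],[[-36,-2,1],[0,0,-0.6],0],[[-35,-2,2],[0,0,-0.6],0],[[-35,-2,1],[0,0,-0.6],0]]'

```text
time: 12.52
position: [0.4651, -0.1281, 0.1815]
tool_rot: [-2.092, -2.341, 0.003]
ft_force: [0.2, 1.0, -1.3]
grip_width: 0.527
```

>>> arm_command --motion '[[[-36,-3,2],[0,0,-0.6],0],[[-35,-3,1],[0,0,-0.6],0],[[-36,-3,2],[0,0,-0.5],0],[[-35,-4,1],[0,0,-0.6],0],[[0,0,0],[0,0,0],0]]'

```text
time: 12.93
position: [0.4687, -0.2772, 0.1747]
tool_rot: [-2.057, -2.373, 0.006]
ft_force: [-1.1, -0.3, -0.4]
grip_width: 0.91
```

```bash
python3 - <<'E'
from h import *
show()
plan([([.4733,-.268,.12],98.7,30),([.4733,-.268,.053],98.7,30)],claw=0)
c=cam('wrist');im,d=optics.get_image('wrist');cv2.imwrite('pics/w2.png',im)
v,u=np.mgrid[:400,:640];P=unproj(c,u,v,d);P[d==0]=np.nan
P=P.reshape(-1,3);P=P[~np.isnan(P[:,0])]
f=P[(abs(P[:,0]-.474)<.03)&(abs(P[:,1]+.268)<.03)&(P[:,2]>.072)&(P[:,2]<.09)]
print(len(f),cv2.minAreaRect((f[:,:2]*1000).astype(np.float32)))
im,d=optics.get_image('top');cv2.imwrite('pics/t2.png',cv2.resize(im[165:255,205:455],None,fx=3,fy=3))
E
```

```text
t 12.9333 p [ 0.4687 -0.2772  0.1747] rack [-106.5 -349.8  174.7] yaw 98.16 z [-0.003 -0.002 -1.   ] F [-1.1 -0.3 -0.4] g 0.91
[[[4,3,27],[-0.1,0.0,-0.3],0],[[5,3,28],[-0.1,0.1,-0.2],0],[[0,0,22],[-0.0,-0.0,-0.0],0],[[0,0,22],[-0.0,-0.0,-0.0],0],[[0,0,23],[-0.0,-0.0,-0.0],0]]
5 rows end [ 473.15587045 -267.57516486   52.64431348]
544 ((472.99871826171875, -268.0491027832031), (13.374094009399414, 31.705318450927734), 8.70052433013916)
```

View pics/w2.png

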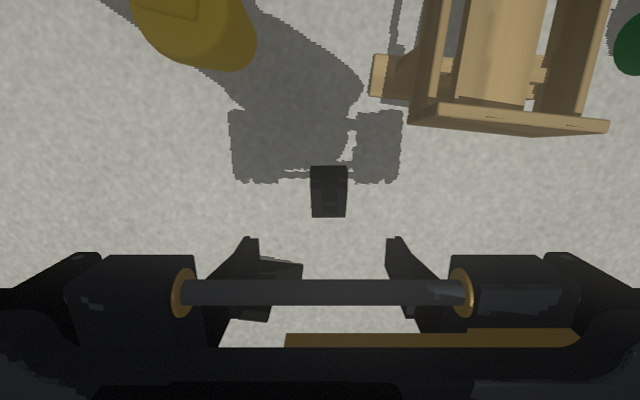

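View pics/t2.png

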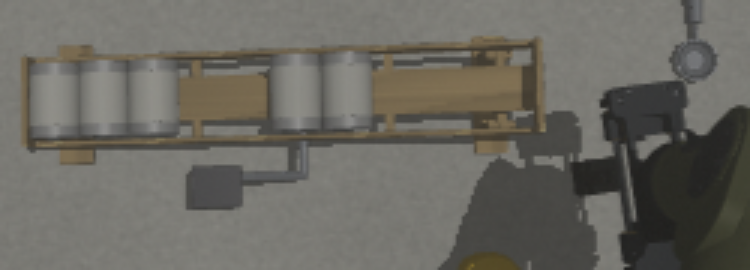

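Top view: three tins are at the low end (55–155, 95) and two wait at the gate (300–345, 90). The lever is back up. The wrist view shows chock A at (330,190). Descending.

>>> arm_command --motion '[[[4,3,27],[0,0,0],0],[[5,3,28],[0,0,0],0],[[0,0,0],[0,0,0],0],[[0,0,0],[0,0,0],0]]'

```text
time: 13.37
position: [0.4749, -0.2568, 0.1208]
tool_rot: [-2.04, -2.383, 0.001]
ft_force: [-0.2, 0.2, -0.4]
grip_width: 0.999
```

```bash
python3 - <<'E'
from h import *
show()
plan([([.4730,-.268,.053],98.7,24)],claw=0)
E
```

```text
t 13.3667 p [ 0.4749 -0.2568  0.1208] rack [ -99.4 -329.7  120.8] yaw 98.88 z [-0.004  0.003 -1.   ] F [-0.2  0.2 -0.4] g 0.999
[[[-4,-1,23],[-0.1,-0.1,0.1],0],[[-3,-1,22],[-0.0,-0.0,0.0],0],[[-4,-1,23],[-0.1,-0.1,0.1],0]]
3 rows end [ 473.43419782 -267.98828448   52.82008587]
```

>>> arm_command --motion '[[[-7,-2,14],[0,0,0],0],[[-4,-1,18],[0,0,0],0],[[0,0,18],[0,0,0],0],[[0,0,18],[0,0,0],0],[[0,0,0],[0,0,0],0],[[0,0,0],[0,0,0],0]]'

```text
time: 13.87
position: [0.4749, -0.2704, 0.0554]
tool_rot: [2.046, 2.384, -0.0]
ft_force: [-0.8, 0.9, -0.6]
grip_width: 1.0
```

```bash
python3 - <<'E'
from h import *
show()
plan([([.4730,-.268,.053],98.7,24)],claw=0)
E
```

```text
t 13.8667 p [ 0.4749 -0.2704  0.0554] rack [-100.  -343.3   55.4] yaw 98.74 z [ 0. -0. -1.] F [-0.8  0.9 -0.6] g 1.0
[[[3,-1,2],[0.0,0.0,0.0],0]]
1 rows end [ 473.42874895 -267.58560733   53.36582692]
```

>>> arm_command --motion '[[[2,-2,2],[0,0,0],0],[[0,0,0],[0,0,0],0.5],[[0,0,0],[0,0,0],1],[[0,0,0],[0,0,0],1],[[0,0,0],[0,0,0],1],[[0,0,0],[0,0,0],1],[[0,0,0],[0,0,0],1],[[0,0,0],[0,0,0],1]]' --force 30

```text
time: 14.53
position: [0.4723, -0.2689, 0.0526]
tool_rot: [2.046, 2.383, -0.0]
ft_force: [0.1, 0.5, -0.2]
grip_width: 0.553
```

>>> arm_command --motion '[[[0,0,0],[0,0,0],1],[[0,0,0],[0,0,0],1],[[0,0,0],[0,0,0],1],[[0,0,0],[0,0,0],1]]'

```text
time: 14.87
position: [0.4722, -0.2689, 0.0525]
tool_rot: [-2.046, -2.384, 0.0]
ft_force: [0.0, 0.0, -0.3]
grip_width: 0.245
```

```bash
python3 - <<'E'
from h import *
show()
E
```

```text
t 14.8667 p [ 0.4722 -0.2689  0.0525] rack [-102.6 -341.7   52.5] yaw 98.7 z [-0. -0. -1.] F [ 0.   0.  -0.3] g 0.245
```

>>> arm_command --motion '[[[0,0,0],[0,0,0],1],[[0,0,0],[0,0,0],1],[[0,0,0],[0,0,0],1],[[0,0,0],[0,0,0],1]]'

```text
time: 15.2
position: [0.4721, -0.2688, 0.0524]
tool_rot: [-2.046, -2.383, 0.0]
ft_force: [0.7, -0.4, -1.0]
grip_width: 0.155
```

>>> arm_command --motion '[[[0,0,-10],[0,0,0],1],[[0,0,-20],[0,0,0],1],[[0,0,-30],[0,0,0],1],[[0,0,-30],[0,0,0],1],[[0,0,-30],[0,0,0],1],[[0,0,-30],[0,0,0],1],[[0,0,-20],[0,0,0],1],[[0,0,0],[0,0,0],1]]'

```text
time: 15.87
position: [0.4747, -0.2699, 0.2283]
tool_rot: [2.04, 2.377, 0.001]
ft_force: [0.9, -0.6, -0.9]
grip_width: 0.16
```

```bash
python3 - <<'E'
from h import *
show()
c=cam('wrist');im,d=optics.get_image('wrist');cv2.imwrite('pics/w3.png',im)
c=cam('side');im,d=optics.get_image('side');cv2.imwrite('pics/s7.png',cv2.resize(im[200:400,220:420],None,fx=3,fy=3))
v,u=np.mgrid[:400,:640];P=unproj(c,u,v,d)
for r in models.silhouettes('side','chock_grip'):
    q=P[r['pixels']];print(r['conf'],len(q),np.median(q,0),np.percentile(q,[3],axis=0),np.percentile(q,[97],axis=0))
E
```

```text
t 15.8667 p [ 0.4747 -0.2699  0.2283] rack [-100.1 -342.8  228.3] yaw 98.71 z [ 0.007 -0.005 -1.   ] F [ 0.9 -0.6 -0.9] g 0.16
0.91 454 [ 0.47402988 -0.28830048  0.19090221] [[ 0.45549898 -0.31102744  0.1771096 ]] [[ 0.49376147 -0.26592763  0.25376605]]
0.76 538 [ 0.42310041 -0.40654311  0.02306315] [[ 0.39710677 -0.41978395  0.0034376 ]] [[ 0.45356907 -0.38442493  0.08147698]]
0.52 567 [ 0.628103   -0.39432829  0.01247653] [[ 0.59383465 -0.41425656  0.00124963]] [[ 0.71870466 -0.37389541  0.02189281]]
0.19 123 [0.58230061 0.21950974 0.10823316] [[0.57149933 0.20815748 0.07785482]] [[0.59262322 0.24955591 0.1190179 ]]
```

View pics/w3.png

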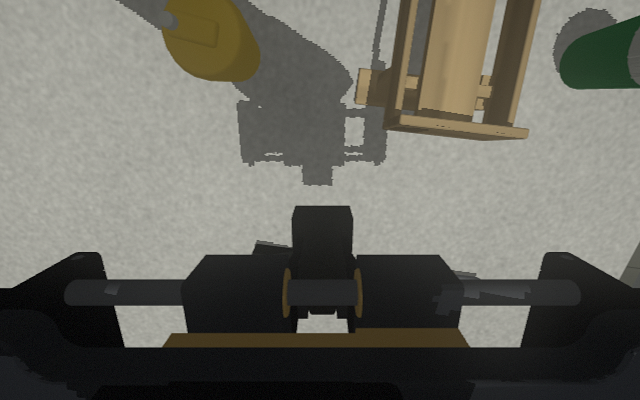

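View pics/s7.png

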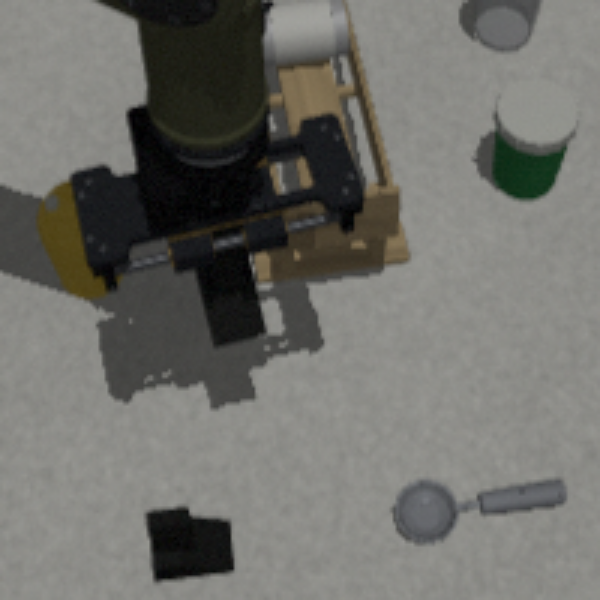

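The chock is held upright with thin edge towards -y. Chock B and the spoon haven't moved. Next I carry it over the rack and tilt 7° to match the track.

```bash
cat >> h.py <<'E'
S7,C7=np.sin(np.radians(7)),np.cos(np.radians(7))
def tr(x,s,n): return rk(x,s*C7+n*S7,80-s*S7+n*C7)
def target(yaw,tilt):
    y=np.radians(yaw)
    return R.from_matrix(np.array([[np.cos(y),np.sin(y),0],[np.sin(y),-np.cos(y),0],[0,0,-1]]).T)*R.from_rotvec([0,np.radians(tilt),0])
def plan2(wps,claw=1,turn=6):
    st=ctrl.get_state();p=np.array(st['position'])*1000;M=R.from_rotvec(st['tool_rot']);rows=[]
    for pos,yaw,tilt,s in wps:
        tp=np.array(pos)*1000;TM=target(yaw,tilt)
        n=max(1,int(np.ceil(max(np.linalg.norm(tp-p)/s,np.degrees((M.inv()*TM).magnitude())/turn))))
        for i in range(n):
            k=n-i
            d=np.round(M.inv().apply((tp-p)/k)).astype(int);r=np.round(np.degrees((M.inv()*TM).as_rotvec())/k,1)
            rows.append([d.tolist(),(r+0).tolist(),claw]);p=p+M.apply(d);M=M*R.from_rotvec(np.radians(r))
    for i in range(0,len(rows),8): print(str(rows[i:i+8]).replace(' ',''))
    print(len(rows),'end',p)
def trk():
    s=ctrl.get_state();q=inv_rk(s['position']);M=R.from_rotvec(s['tool_rot']);e=(M.inv()*target(92.55,-7)).as_rotvec()
    y,z=q[1],q[2]-80
    print('track x %.1f s %.1f n %.1f'%(q[0],y*C7-z*S7,y*S7+z*C7),'rot err(tool deg)',np.round(np.degrees(e),2),'F',np.round(s['ft_force'],1),'g',round(s['grip_width'],3),'t',s['time'])
E
python3 - <<'E'
from h import *
print(tr(0,82,92))
plan2([([.49,-.2,.25],96,-1,32),(rk(0,92,235),92.55,-7,34),(tr(0,82,95),92.55,-7,30)])
E
```

```text
[np.float64(0.5553806258800251), np.float64(0.169509092825535), np.float64(0.16132095979177952)]
[[[22,10,-9],[0.0,-0.3,0.9],1],[[22,9,-10],[0.0,-0.4,0.9],1],[[21,9,-10],[-0.1,-0.3,0.9],1],[[30,9,1],[0.0,-0.5,0.3],1],[[30,8,0],[0.0,-0.5,0.3],1],[[30,8,0],[0.0,-0.5,0.3],1],[[30,8,0],[0.0,-0.5,0.3],1],[[30,8,0],[0.0,-0.5,0.3],1]]
[[[30,8,0],[0.0,-0.5,0.3],1],[[30,8,-1],[0.0,-0.5,0.3],1],[[31,7,-1],[0.1,-0.5,0.3],1],[[31,7,-1],[0.0,-0.5,0.3],1],[[30,7,-2],[0.1,-0.5,0.2],1],[[31,7,-2],[0.0,-0.5,0.3],1],[[30,8,-2],[0.1,-0.5,0.2],1],[[3,0,23],[0.0,0.0,0.0],1]]
[[[3,0,23],[0.0,0.0,0.0],1],[[4,0,24],[0.0,0.0,0.0],1]]
18 end [555.48003151 170.20499101 164.16270244]
```

>>> arm_command --motion '[[[22,10,-9],[0,-0.3,0.9],1],[[22,9,-10],[0,-0.4,0.9],1],[[21,9,-10],[0,-0.3,0.9],1],[[30,9,1],[0,-0.5,0.3],1],[[30,8,0],[0,-0.5,0.3],1],[[30,8,0],[0,-0.5,0.3],1],[[30,8,0],[0,-0.5,0.3],1],[[30,8,0],[0,-0.5,0.3],1]]'

```text
time: 16.68
position: [0.5166, -0.046, 0.2429]
tool_rot: [2.103, 2.274, -0.066]
ft_force: [1.3, -0.4, -2.2]
grip_width: 0.158
```

>>> arm_command --motion '[[[30,8,0],[0,-0.5,0.3],1],[[30,8,-1],[0,-0.5,0.3],1],[[31,7,-1],[0,-0.5,0.3],1],[[31,7,-1],[0,-0.5,0.3],1],[[30,7,-2],[0,-0.5,0.2],1],[[31,7,-2],[0,-0.5,0.3],1],[[15,4,-1],[0,-0.5,0.2],1],[[15,4,0],[0,0,0],1]]'

```text
time: 17.35
position: [0.5548, 0.171, 0.232]
tool_rot: [2.103, 2.21, -0.128]
ft_force: [0.5, 0.3, -1.7]
grip_width: 0.161
```

>>> arm_command --motion '[[[0,0,0],[0,0,0],1],[[0,0,0],[0,0,0],1],[[0,0,0],[0,0,0],1]]'

```text
time: 17.6
position: [0.5558, 0.1669, 0.233]
tool_rot: [2.107, 2.203, -0.128]
ft_force: [-0.2, 0.0, -2.0]
grip_width: 0.159
```

```bash
python3 - <<'E'
from h import *
show();trk()
c=cam('wrist');im,d=optics.get_image('wrist');cv2.imwrite('pics/w4.png',im)
c=cam('side');im,d=optics.get_image('side');cv2.imwrite('pics/s8.png',cv2.resize(im[90:290,220:420],None,fx=3,fy=3))
plan2([(tr(0,82,75),92.55,-7,20)])
v,u=np.mgrid[:400,:640];P=unproj(c,u,v,d)
for r in models.silhouettes('side','tin1'):
    q=P[r['pixels']];print(r['conf'],len(q),inv_rk(np.median(q,0)))
E
```

```text
t 17.6 p [0.5558 0.1669 0.233 ] rack [  0.3  89.9 233. ] yaw 92.55 z [ 0.007 -0.123 -0.992] F [-0.2  0.  -2. ] g 0.159
track x 0.3 s 70.6 n 162.8 rot err(tool deg) [ 0.11  0.07 -0.  ] F [-0.2  0.  -2. ] g 0.159 t 17.6
[[[2,0,18],[0.0,0.0,0.0],1],[[2,0,18],[0.0,0.0,0.0],1],[[3,0,18],[0.1,0.0,0.0],1],[[2,0,17],[0.0,0.0,0.0],1],[[3,-1,18],[0.1,0.1,-0.1],1]]
5 end [555.47140636 167.40605892 143.99095771]
0.84 196 [-26.3 140.7 106. ]
0.75 387 [ -4.6  -6.8 133.3]
0.7 682 [ -1.3 -67.3 134.9]
0.68 105 [-25.8 261.1 100.5]
0.34 888 [-216.4 -226.5  102. ]
```

View pics/w4.png

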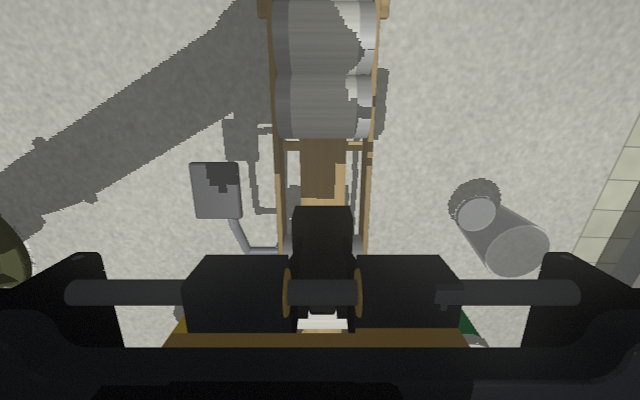

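View pics/s8.png

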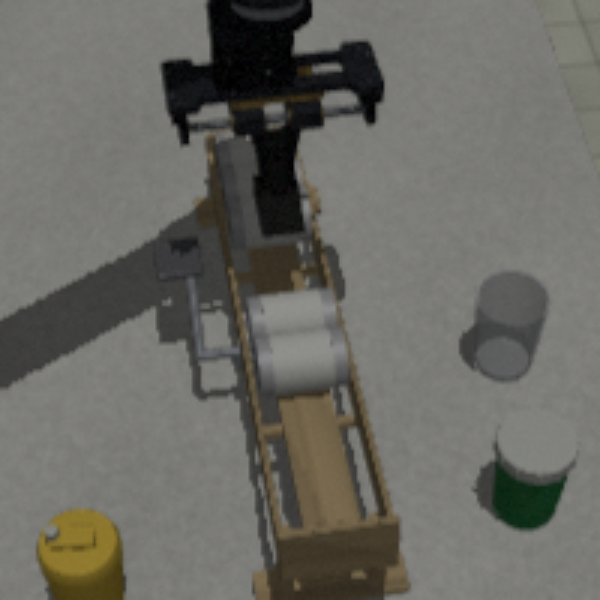

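The chock is over the board's middle, centred between the walls, with free board between the two tin groups. Lowering.

>>> arm_command --motion '[[[2,0,18],[0,0,0],1],[[2,0,18],[0,0,0],1],[[3,0,18],[0,0,0],1],[[2,0,17],[0,0,0],1],[[2,0,12],[0,0,0],1],[[0,0,0],[0,0,0],1],[[0,0,0],[0,0,0],1]]'

```text
time: 18.33
position: [0.5566, 0.1685, 0.1505]
tool_rot: [2.107, 2.203, -0.125]
ft_force: [0.9, 0.2, -1.1]
grip_width: 0.159
```

```bash
python3 - <<'E'
from h import *
trk()
E
```

```text
track x 1.1 s 82.2 n 81.1 rot err(tool deg) [ 0.21  0.02 -0.01] F [ 0.9  0.2 -1.1] g 0.159 t 18.3333
```

>>> arm_command --motion '[[[0,-1,12],[0,0,0],1],[[0,0,10],[0,0,0],1],[[0,0,4],[0,0,0],1],[[0,0,1],[0,0,0],1],[[0,0,0],[0,0,0],1]]'

```text
time: 18.75
position: [0.5557, 0.1656, 0.1234]
tool_rot: [2.106, 2.204, -0.125]
ft_force: [0.5, -0.5, -1.6]
grip_width: 0.157
```

```bash
python3 - <<'E'
from h import *
trk()
E
```

```text
track x 0.1 s 82.7 n 53.9 rot err(tool deg) [0.21 0.01 0.03] F [ 0.5 -0.5 -1.6] g 0.157 t 18.75
```

Lowering 1 mm at a time until it touches.

>>> arm_command --motion '[[[0,0,1],[0,0,0],1],[[0,0,1],[0,0,0],1],[[0,0,0],[0,0,0],1]]'

```text
time: 19.0
position: [0.556, 0.1657, 0.122]
tool_rot: [2.106, 2.203, -0.123]
ft_force: [-0.4, 0.3, -1.8]
grip_width: 0.16
```

>>> arm_command --motion '[[[0,0,1],[0,0,0],1],[[0,0,0],[0,0,0],1]]'

```text
time: 19.17
position: [0.5562, 0.1657, 0.1218]
tool_rot: [2.105, 2.203, -0.123]
ft_force: [-0.6, -0.4, 3.7]
grip_width: 0.158
```

```bash
python3 - <<'E'
from h import *
trk()
E
```

```text
track x 0.6 s 83.0 n 52.3 rot err(tool deg) [0.3  0.01 0.03] F [-0.6 -0.4  3.7] g 0.158 t 19.1667
```

It touches at n=52.3, as expected. Sliding uphill.

>>> arm_command --motion '[[[-5,0,-0.7],[0,0,0],1],[[-5,0,0],[0,0,0],1],[[-5,0,0],[0,0,0],1],[[-5,0,0],[0,0,0],1],[[0,0,0],[0,0,0],1],[[0,0,0],[0,0,0],1]]'

```text
time: 19.67
position: [0.5574, 0.1445, 0.1245]
tool_rot: [2.106, 2.201, -0.124]
ft_force: [-0.5, -0.9, 3.7]
grip_width: 0.163
```

```bash
python3 - <<'E'
from h import *
trk()
im,d=optics.get_image('side');cv2.imwrite('pics/s9.png',cv2.resize(im[140:260,260:380],None,fx=5,fy=5,interpolation=cv2.INTER_CUBIC))
trk()
E
```

```text
track x 0.9 s 61.6 n 52.4 rot err(tool deg) [ 0.3   0.07 -0.05] F [-0.5 -0.9  3.7] g 0.163 t 19.6667
track x 0.9 s 61.7 n 52.3 rot err(tool deg) [ 0.3   0.09 -0.02] F [ 0.6 -1.9  3.9] g 0.158 t 19.7167
```

View pics/s9.png

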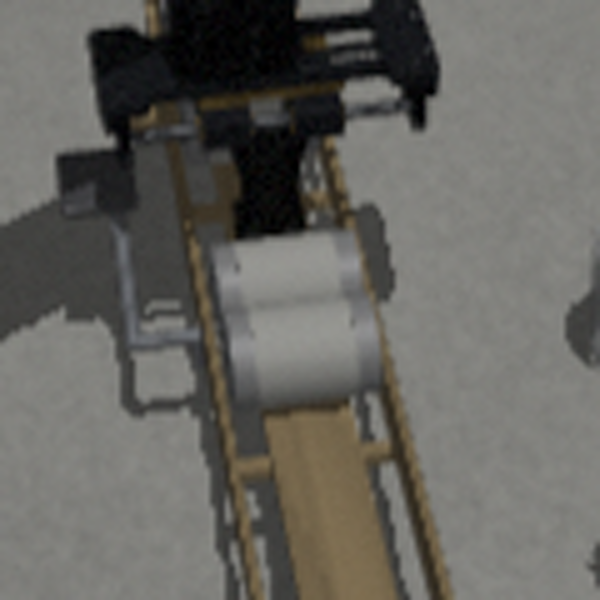

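The side view shows the chock sitting in the track just below the front tin (front tin at (290,265)). About 5 mm remain, so I'll creep.

>>> arm_command --motion '[[[-1.5,0,0],[0,0,0],1],[[-1.5,0,0],[0,0,0],1],[[0,0,0],[0,0,0],1]]'

```text
time: 19.97
position: [0.5572, 0.1437, 0.1246]
tool_rot: [2.105, 2.204, -0.121]
ft_force: [0.6, 2.1, 1.8]
grip_width: 0.156
```

>>> arm_command --motion '[[[-1,0,0],[0,0,0],1],[[0,0,0],[0,0,0],1]]'

```text
time: 20.13
position: [0.5571, 0.1426, 0.1247]
tool_rot: [2.105, 2.204, -0.122]
ft_force: [0.8, 4.2, 2.8]
grip_width: 0.159
```

```bash
python3 - <<'E'
from h import *
trk()
E
```

```text
track x 0.5 s 59.8 n 52.4 rot err(tool deg) [ 0.29 -0.07  0.07] F [0.8 4.2 2.8] g 0.159 t 20.1333
```

>>> arm_command --motion '[[[-1,0,0],[0,0,0],1],[[0,0,0],[0,0,0],1]]'

```text
time: 20.3
position: [0.5571, 0.1414, 0.1248]
tool_rot: [2.105, 2.204, -0.123]
ft_force: [0.8, 4.8, 3.1]
grip_width: 0.159
```

>>> arm_command --motion '[[[-1,0,0],[0,0,0],1],[[0,0,0],[0,0,0],1]]'

```text
time: 20.47
position: [0.5571, 0.1402, 0.125]
tool_rot: [2.106, 2.204, -0.123]
ft_force: [-0.3, 4.8, 4.4]
grip_width: 0.157
```

```bash
python3 - <<'E'
from h import *
trk()
c=cam('top');im,d=optics.get_image('top');cv2.imwrite('pics/t3.png',cv2.resize(im[170:240,260:360],None,fx=6,fy=6,interpolation=cv2.INTER_CUBIC))
v,u=np.mgrid[:400,:640];P=unproj(c,u,v,d).reshape(-1,3)
cc,ss=np.cos(YAW),np.sin(YAW);D=P[:,:2]-G
X=cc*D[:,0]+ss*D[:,1];Y=-ss*D[:,0]+cc*D[:,1]
from scipy.optimize import least_squares
q=(abs(X)<.03)&(Y<.02)&(Y>-.08)&(P[:,2]>.12)&(P[:,2]<.16);Yq=Y[q];Z=P[q,2]
def res(p):
    r=np.stack([np.hypot(Yq-.0034-p[0]+k*.0556,Z-.1078+p[0]*.123-k*.00683-.0004)-.028 for k in (0,1)]);return r[np.abs(r).argmin(0),range(len(Yq))]
s=least_squares(res,[0.],loss='soft_l1',f_scale=.003);print('front tin offset y',s.x,len(Yq))
E
```

```text
track x 0.4 s 57.2 n 52.4 rot err(tool deg) [ 0.27 -0.04  0.04] F [-0.3  4.8  4.4] g 0.157 t 20.4667
front tin offset y [-0.0003059] 557
```

View pics/t3.png

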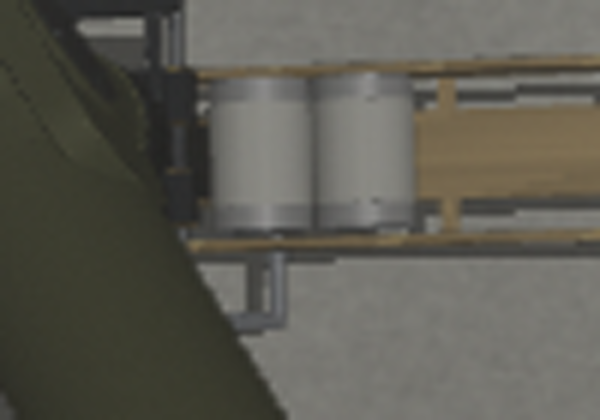

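```bash
cat > tin.py <<'E'
from h import *
from scipy.optimize import least_squares
def tin(name):
    c=cam(name);im,d=optics.get_image(name)
    v,u=np.mgrid[:400,:640];P=unproj(c,u,v,d).reshape(-1,3)
    cc,ss=np.cos(YAW),np.sin(YAW);D=P[:,:2]-G
    X=cc*D[:,0]+ss*D[:,1];Y=-ss*D[:,0]+cc*D[:,1]
    q=(abs(X)<.03)&(Y<.02)&(Y>-.09)&(P[:,2]>.12)&(P[:,2]<.16);Yq=Y[q];Z=P[q,2]
    def res(p):
        r=np.stack([np.hypot(Yq-.0034-p[0]+k*.0556,Z-.1078+p[0]*.123-k*.00683-.0006)-.028 for k in (0,1)]);return r[np.abs(r).argmin(0),range(len(Yq))]
    s=least_squares(res,[0.],loss='soft_l1',f_scale=.003);print(name,'tin offset mm %.2f'%(s.x[0]*1000))
    return im
E
python3 -c "
from tin import *
tin('side');tin('side')"
```

```text
side tin offset mm -0.53
side tin offset mm -0.51
```

>>> arm_command --motion '[[[-1,0,0],[0,0,0],1],[[0,0,0],[0,0,0],1]]'

```text
time: 20.78
position: [0.5572, 0.1391, 0.1251]
tool_rot: [2.106, 2.204, -0.123]
ft_force: [-0.1, 5.3, 5.2]
grip_width: 0.159
```

```bash
python3 -c "
from tin import *
trk();tin('side');tin('top')"
```

```text
track x 0.5 s 56.1 n 52.3 rot err(tool deg) [ 0.28 -0.03  0.04] F [-0.1  5.3  5.2] g 0.159 t 20.7833
side tin offset mm -0.54
top tin offset mm -0.36
```

>>> arm_command --motion '[[[-1,0,0],[0,0,0],1],[[0,0,0],[0,0,0],1]]'

```text
time: 21.05
position: [0.5573, 0.1383, 0.1252]
tool_rot: [2.106, 2.204, -0.122]
ft_force: [-0.1, 4.2, 4.5]
grip_width: 0.166
```

```bash
python3 -c "
from tin import *
trk();tin('side');tin('top')"
```

```text
track x 0.5 s 55.3 n 52.3 rot err(tool deg) [ 0.28 -0.05  0.04] F [-0.1  4.2  4.5] g 0.166 t 21.05
side tin offset mm -0.79
top tin offset mm -0.15
```

>>> arm_command --motion '[[[-1,0,0],[0,0,0],1],[[0,0,0],[0,0,0],1]]'

```text
time: 21.32
position: [0.5573, 0.1379, 0.1253]
tool_rot: [2.106, 2.205, -0.121]
ft_force: [0.6, 5.9, 3.9]
grip_width: 0.156
```

```bash
python3 -c "
from tin import *
trk();tin('side');tin('top')"
```

```text
track x 0.5 s 54.9 n 52.4 rot err(tool deg) [ 0.3  -0.1   0.06] F [0.6 5.9 3.9] g 0.156 t 21.3167
side tin offset mm -1.01
top tin offset mm -0.45
```

>>> arm_command --motion '[[[-1,0,0],[0,0,0],1],[[0,0,0],[0,0,0],1]]'

```text
time: 21.58
position: [0.5574, 0.1371, 0.1254]
tool_rot: [2.106, 2.205, -0.121]
ft_force: [0.8, 5.9, 4.1]
grip_width: 0.153
```

```bash
python3 -c "
from tin import *
trk();tin('side');tin('top')"
```

```text
track x 0.5 s 54.1 n 52.4 rot err(tool deg) [ 0.3  -0.12  0.07] F [0.8 5.9 4.1] g 0.153 t 21.5833
side tin offset mm -1.36
top tin offset mm -1.36
```

The front tin has now moved about 1 mm uphill in both cameras, and the force has risen, so the wedge is in contact. Letting go.

>>> arm_command --motion '[[[0,0,0],[0,0,0],0.8],[[0,0,0],[0,0,0],0.6],[[0,0,0],[0,0,0],0.4],[[0,0,0],[0,0,0],0.4],[[0,0,0],[0,0,0],0.4],[[0,0,0],[0,0,0],0.4],[[0,0,0],[0,0,0],0.4]]'

```text
time: 22.27
position: [0.5572, 0.1355, 0.125]
tool_rot: [2.106, 2.203, -0.125]
ft_force: [-1.5, 0.2, 0.9]
grip_width: 0.552
```

```bash
python3 -c "
from tin import *
trk();im=tin('side');tin('top')
im,d=optics.get_image('wrist');cv2.imwrite('pics/w5.png',im)"
```

```text
track x 0.3 s 52.6 n 51.8 rot err(tool deg) [0.23 0.02 0.02] F [-1.5  0.2  0.9] g 0.552 t 22.2667
side tin offset mm -1.61
top tin offset mm -1.21
```

View pics/w5.png

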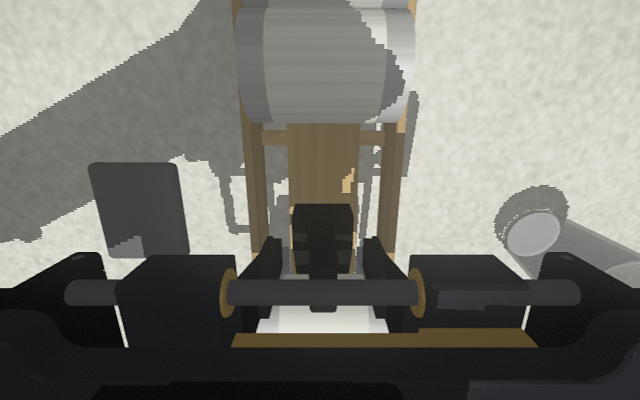

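The fingers stand clear on both sides of the fin at (322,255) and the chock stays in place. Withdrawing straight up.

>>> arm_command --motion '[[[0,0,-5],[0,0,0],0.4],[[0,0,-15],[0,0,0],0.4],[[0,0,-20],[0,0,0],0.4],[[0,0,-30],[0,0,0],0.4],[[0,0,-30],[0,0,0],0.4],[[0,0,-30],[0,0,0],0.4],[[0,0,0],[0,0,0],0.4]]'

```text
time: 23.0
position: [0.5583, 0.1543, 0.2611]
tool_rot: [2.101, 2.201, -0.11]
ft_force: [0.2, 0.7, -0.3]
grip_width: 0.598
```

>>> arm_command --motion '[[[30,0,-10],[0,0,0],0.4],[[35,0,-10],[0,0,0],0.4],[[35,0,-10],[0,0,0],0.4],[[35,0,-10],[0,0,0],0.4],[[30,0,-10],[0,0,0],0.4],[[20,0,0],[0,0,0],0.4],[[0,0,0],[0,0,0],0.4],[[0,0,0],[0,0,0],0.4]]'

```text
time: 23.67
position: [0.5463, 0.3426, 0.2808]
tool_rot: [2.103, 2.207, -0.125]
ft_force: [0.3, -1.6, -0.8]
grip_width: 0.6
```

```bash
python3 -c "
from tin import *
show();im=tin('side');cv2.imwrite('pics/s10.png',cv2.resize(im[110:310,220:420],None,fx=3,fy=3,interpolation=cv2.INTER_CUBIC));t=tin('top')
cv2.imwrite('pics/t4.png',cv2.resize(t[165:245,205:405],None,fx=4,fy=4,interpolation=cv2.INTER_CUBIC))
c=cam('side');im,d=optics.get_image('side')
v,u=np.mgrid[:400,:640];P=unproj(c,u,v,d)
for n,t in(('side','chock_grip'),('side','teaspoon'),('side','lidded_cup'),('side','sippy_cup'),('side','clear_cup')):
  for r in models.silhouettes(n,t)[:3]:
    q=P[r['pixels']];print(t,round(r['conf'],2),np.round(np.median(q,0),3),inv_rk(np.percentile(q,3,axis=0)),inv_rk(np.percentile(q,97,axis=0)))
"
```

```text
t 23.6667 p [0.5463 0.3426 0.2808] rack [ -1.4 265.9 280.8] yaw 92.78 z [ 0.009 -0.121 -0.993] F [ 0.3 -1.6 -0.8] g 0.6
side tin offset mm -1.74
top tin offset mm -1.23
chock_grip 0.88 [ 0.423 -0.406  0.023] [-184.1 -489.1    2.7] [-125.7 -453.8   82.4]
chock_grip 0.57 [0.553 0.129 0.116] [-21.3  23.4  69.8] [ 18.6  94.6 155.7]
teaspoon 0.98 [ 0.63  -0.394  0.012] [  12.5 -491.5    1. ] [ 140.3 -457.7   21.7]
lidded_cup 0.96 [ 0.757 -0.1    0.103] [ 160.4 -203.     3.7] [ 227.5 -139.3  109.9]
sippy_cup 0.81 [ 0.355 -0.158  0.102] [-248.  -240.5    6.9] [-184.5 -181.5  118.7]
clear_cup 0.89 [0.778 0.079 0.068] [185.1 -28.3   8.7] [252.5  37.5 101.6]
```

View pics/s10.png

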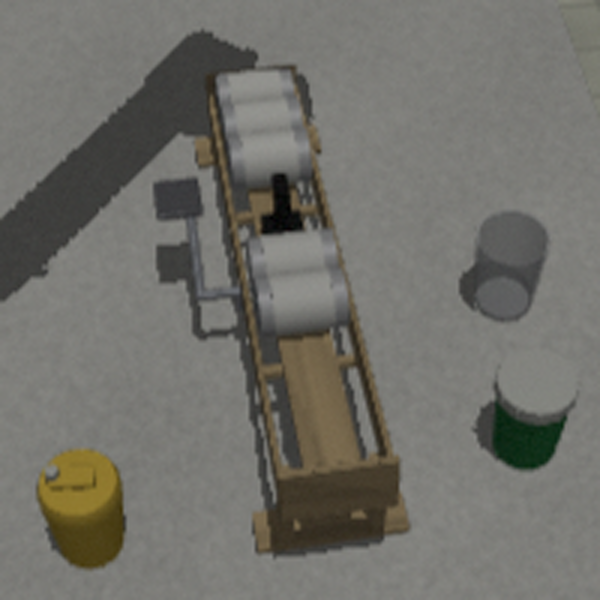

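View pics/t4.png

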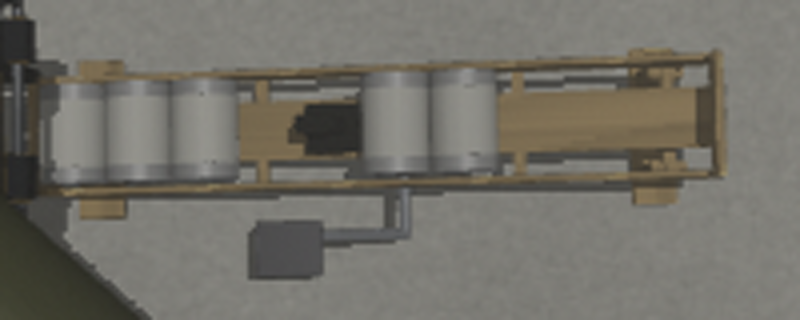

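The chock lies flat on the track against the front tin, with three tins at the low end, two waiting and the lever up. Cups and spoon are unmoved within measurement. The tin's position hasn't changed since release (-1.2 mm then and now by the top camera). Handing in.

```bash
python3 -c "
from bench import ctrl
print(ctrl.close_job())"
```

```text
the job is handed in; nothing more can be done
None
```

The job is done and handed in at about 24 s. Three full presses let out exactly three tins, and the wedge is on the track with its thin edge against the low side of the tin at the gate.

- **Presses:** I pressed down to the lever's stop, at 13–20 N, and held it for about a second or more each time. Pictures showed each tin rolling away or already at the low end before I let the lever up. The lever is back at rest.
- **Wedge:** I took the leftmost of the two look-alikes and laid it flat on the track, tilted 7° to match. I then crept it uphill until both cameras showed the front tin move about 1 mm and the force rise to about 6 N.
- **Last checks:** After letting go and backing off, the front tin had stayed put. The top camera puts it about 1.2 mm uphill of the stops and the side camera about 1.7 mm. The three cups, the teaspoon and the other wedge are where they started, to within the cameras' error of a few millimetres.
- **Disagreement:** Contact came 1–2 mm further uphill than the geometry predicted, which is within the calibration error.
- **Not tested:** I did not knock the lever to see whether the wedge holds the tin.

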